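# Coarsen the coffee grinder by four clicks

## Robot

A 6-joint arm with a two-finger parallel gripper is mounted at the origin on the work surface. World frame = base frame: x ahead of the robot, y to its left, z up, the work surface at z = 0. Lengths are in m, angles in rad, forces in N, time in s.
With the tool pointing down it reaches from about 0.275 to 0.775 m from the base axis. Payload 14.6 kg.
Tool frame: the origin (TCP) lies at the very end of the fingers, on their centre line; the grasp point (between the pads) lies 19 mm behind it (robot.hold_point_z is the distance from the TCP to the grasp point, in m); z points along the fingers, y is the direction in which the jaws open and shut (so a half turn about z gives the same grasp; the last joint's range is limited). The gripper opens to 85 mm and grips with 20 to 120 N. Pads are 22 mm wide; open, the fingers measure 114 mm over their backs; the gripper's body (76 mm by 85 mm) begins 54 mm behind the grasp point. The pads swing forward as they close: fully open they stand 13 mm farther back than shut.
Start: joints at [-1.492, 0.263, -0.048, 1.259, 0, 1.415], TCP at [0.122, -0.511, 0.231] pointing down, gripper open.
Joint ranges: [-2.65, 2.65], [-0.89, 1.7], [-1.18, 1.37], [-2.13, 2.11], [-1.35, 1.29], [-3.14, 3.14]. Speed limits (rad/s): [1.89, 1.89, 2.57, 2.79, 3.14, 3.14].

## Interface

Orientations are given as a unit quaternion [x, y, z, w].
In Python, from bench import status, eyes, job, boxes_of, trace, mark_of, robot gives the robot as it stands.
- The arm moves only by the shell command python3 -m handwheel 'ROWS' [OPENING] [FORCE]. ROWS is text: rows parted by semicolons, each of 4 numbers parted by spaces: the shift along the tool's x, y, z scaled (see below), then the turn about the tool's z scaled (see below). A call has 1 to 12 rows; each row is the pose to reach, as a shift and turn from the pose commanded when the call began, along the tool's axes at that moment; what a row does not reach only later rows make up. The controller multiplies each number of a shift by 0.1 m and each number of a turn by 60 degrees. A row lasts 1/8 s, in which the tool goes at most 62.5 mm and 10.7 degrees, less where a joint would pass 70% of its speed; a pose out of reach is approached as far as the arm can. A call with a number of a shift or a turn outside -1 to 1 is refused whole. A call with a gripper value outside its range is refused whole. OPENING is the finger opening in mm, from 0 to 85.4, set as the call begins (- or left out, the last holds). The fingers move at their own pace and stop on an object; FORCE is the grip in N (left out, the last holds). Time passes only in rows, so rows that repeat a pose let the fingers close. It gives the time, the measured TCP pose, the force and the opening at its end, in the units of the state.
- status.observe(): the state, without advancing time (a new reading comes with each control period).
- eyes.read_camera(name): name is "scene" or "top" or "wrist"; returns a dict with "image" (480x640x3 uint8, red, green, blue), "range_z" (480x640 float32, m along the optical axis (not along the pixel's ray), 0 where there is no reading), "mtx" (3x3 intrinsics, pixels), "R" (3x3) and "t" (3): a world point X has camera coordinates R X + t. Camera axes: x right, y down, z forward; pixel columns grow to the right and rows downward; lengths in m; the calibration is good to about 2 mm. A picture is of the moment at which its call begins.
- job.close_job(): hands the job in, once; it reports no verdict.
Trained networks look in a picture, given as the dict that the camera call returned (one of the last four; its "shot" number tells which), for a name from the list of things; names that differ only in an ending like _2 or _b are one class to them, and where a whole thing is asked for, a point or a joint stands for the part that bears it (a point fixed in the world has none). Each returns a list of dicts, best first, with "conf" (0 to 1); they miss things now and then, are a little off and sometimes report something else, mostly with a low value. They report only what shows in the picture. A call takes as long as a camera call.
- boxes_of(picture, target): "position" ([x, y, z] in m, in world coordinates, good to about 4 mm: the middle of the surface that is visible of it).
- trace(picture, target): "region" (480x640 bool, what is visible of it).
- mark_of(picture, target): "position" ([x, y, z] in m, in world coordinates, good to about 4 mm: a listed point, or the origin of a listed thing).
The state is a dict: "clock": time; "qpos": joint angles; "joint_velocities": joint speeds; "effort": joint torques, N m; "position": TCP position; "ee_rot": TCP orientation; "ft_force": force on the tool from outside, world axes, zero at the start; "torque": the same for the moment, N m; "width": opening from 0.0 (shut) to 1.0 (fully open).
Only numpy, scipy, OpenCV 4.12 (cv2) and the standard library are available. Lean on these libraries where they do the work, as an engineer would, in place of code of your own. Each camera call takes 0.05 s, during which the arm holds its last target. There are 200 camera calls.

## Task

The espresso is running too slowly, so set the coffee grinder exactly four clicks coarser than it stands now: with a fingertip push the lever of the click-stop collar round counter-clockwise (seen from above), count the clicks, and leave it seated in the fourth notch without ever running past it. Only push the lever, do not pinch it. Leave the hopper lid, the dosing cup, the mug and the tumbler where they are, and take the hand clear.

Things in the scene. Friction and masses are not known exactly. Their poses are not given: they have to be found in the camera images.
- grinder: Coffee grinder, fixed: white round body 122 mm across on a dark base plate 235 x 130 mm; flange on top 140 mm across, its face 221 mm up, with 12 black marks 12 degrees apart, one per click position; clear hopper 92 mm across, not turning, to 270 mm (276 mm with lid). Origin on the collar's axis at counter level; x axis from the front (chute, dosing cup) to the back, z up.
- grinder_axis (a point): Point on the collar's vertical turning axis at the lever's mid-height, 233 mm above the counter. Click positions are 12 degrees (0.2094 rad) apart; the collar starts seated in one of the four finest: lever at 114 (fine end stop), 126, 138 or 150 degrees from the grinder's x axis, counter-clockwise from above. 180 degrees is the grinder's front; the coarse end stop is at 246.
- grind_collar: Adjusting collar: dark steel knurled ring 108 mm across, 21 mm high, on the grinder's flange around the hopper, with one straight aluminium finger lever standing out level from its rim. Turning it counter-clockwise seen from above goes coarser. Origin on the turning axis 222 mm above the counter; x axis along the lever, z up. The collar cannot be lifted.
- lever_tip (a point): Middle of the lever's outer end, 108 mm from the axis, 233 mm above the counter. The lever is 10 mm thick (14 over its pads), 14 mm high (226 to 240 mm up) and stands out 38 mm beyond the flange. A push of about 5 N starts it out of a notch and fades to nothing half-way to the next; just past half-way it snaps on into the next notch by itself and stays. Left balanced half-way it may hang.
- lever_pad_cw: The rubber grip pad on the lever's clockwise flank, the one to push on to go coarser: 36 mm long, 10 mm high, its middle 85 mm from the axis. Origin at its centre, 232 mm above the counter, 5.5 mm to the side of the lever's centre line.
- lever_pad_ccw: The same grip pad on the lever's other, counter-clockwise flank.
- hopper_lid: The loose black lid, a disc 94 mm across and 6 mm thick, lying on the hopper. Origin at the centre of its underside, 270 mm above the counter. To be left alone.
- dosing_cup: A loose steel cup 58 mm across and 58 mm tall standing under the chute on the grinder's base plate, 100 mm in front of the axis. Origin at the centre of its underside. To be left alone.
- mug: A loose white mug standing upside down, 80 mm across, 87 mm tall, with its handle to its +y side. Origin at the centre of its underside. To be left alone.
- tumbler: A loose glass tumbler 78 mm across the rim, 105 mm tall. Origin at the centre of its underside. To be left alone.

How it is judged:
By the outcome, as a careful person would: the job done as asked, in the order asked, and still so for the second after the job is handed in, with the robot touching nothing.
It also fails if it takes over 48 s, if anything falls off the work surface, if the arm or the gripper's body presses on something with over 40 N, if the wrist force passes 120 N, or if a joint passes its speed limit or range.

## Working session

There is one attempt and no reset: what is moved stays moved. The work goes in short steps, Python scripts to look and compute and a shell command to move; the robot and the scene stay as the last step left them, time stands still between calls to the robot, and variables do not carry over. Pictures are saved under pics/ and viewed, about 8 in all and at most 12, crops included, and the job is handed in when it is done.

```bash
mkdir -p pics; ls
cat > h.py <<'E'
import numpy as np,cv2
from bench import status,eyes,job,boxes_of,trace,mark_of,robot
from scipy.spatial.transform import Rotation as Ro
def save(p,n): cv2.imwrite('pics/'+n,p["image"][:,:,::-1])
E
python3 - <<'E'
from h import *
np.set_printoptions(precision=4,suppress=True)
s=status.observe();print(s)
print(Ro.from_quat(s['ee_rot']).as_matrix())
ims=[]
for c in("scene","top"):
    p=eyes.read_camera(c);save(p,c+'1.png')
    for n in("grinder","grinder_axis","grind_collar","lever_tip","lever_pad_cw","lever_pad_ccw","hopper_lid","dosing_cup","mug","tumbler"):
        print(c,n,[(np.array(d['position']).round(4),round(d['conf'],2)) for d in mark_of(p,n)[:2]])
E
```

```text
pics
{'clock': 0.0, 'qpos': array([-1.4923,  0.2635, -0.0489,  1.2594, -0.    ,  1.4155]), 'joint_velocities': array([-0.0016, -0.0009, -0.0009, -0.0007, -0.0001, -0.0002]), 'effort': array([ -0.0005, -63.7627,  38.4566,   0.0138,  -0.0002,  -0.    ]), 'position': array([ 0.1216, -0.5104,  0.2308]), 'ee_rot': array([ 0.9932,  0.1166,  0.    , -0.0005]), 'ft_force': array([-0.1495,  0.0499, -0.3313]), 'torque': array([-0.0379, -0.0055,  0.0156]), 'width': 1.000986077618175}
[[ 0.9728  0.2317 -0.0001]
 [ 0.2317 -0.9728  0.0011]
 [ 0.0002 -0.0011 -1.    ]]
scene grinder [(array([ 0.6287, -0.0483,  0.0031]), 0.95)]
scene grinder_axis [(array([ 0.623 , -0.0516,  0.2306]), 0.64)]
scene grind_collar [(array([ 0.6282, -0.0464,  0.2253]), 0.81)]
scene lever_tip [(array([ 0.5213, -0.0272,  0.2352]), 0.81)]
scene lever_pad_cw []
scene lever_pad_ccw [(array([ 0.5422, -0.0385,  0.2271]), 0.36)]
scene hopper_lid [(array([ 0.6197, -0.0469,  0.2718]), 0.78), (array([ 0.5201, -0.3384,  0.0008]), 0.38)]
scene dosing_cup [(array([ 0.5363, -0.0806,  0.0219]), 0.84), (array([ 0.624 , -0.0511,  0.2325]), 0.52)]
scene mug [(array([ 0.5513,  0.3554, -0.0012]), 0.95)]
scene tumbler [(array([ 0.5203, -0.3383,  0.0014]), 0.75)]
top grinder [(array([ 0.6237, -0.0434, -0.0015]), 0.95)]
top grinder_axis []
top grind_collar []
top lever_tip [(array([ 0.5169, -0.0278,  0.2333]), 0.59)]
top lever_pad_cw []
top lever_pad_ccw []
top hopper_lid [(array([ 0.6261, -0.0495,  0.27  ]), 0.88)]
top dosing_cup [(array([ 0.5309, -0.0839,  0.0189]), 0.77)]
top mug [(array([ 0.549 ,  0.3525, -0.0031]), 0.95)]
top tumbler [(array([ 0.5208, -0.3456,  0.0015]), 0.68)]
```

View pics/scene1.png

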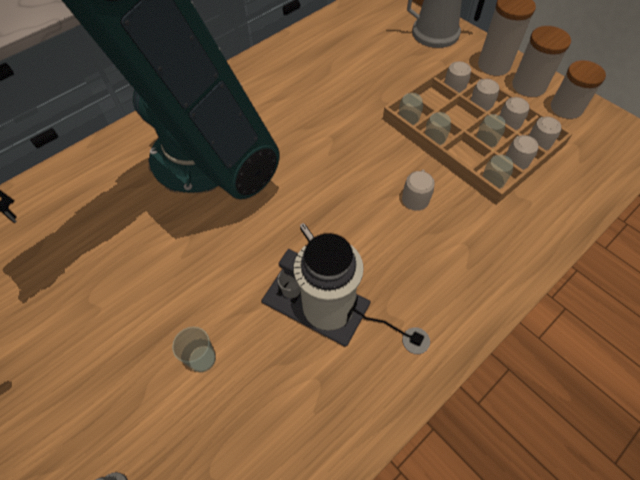

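View pics/top1.png

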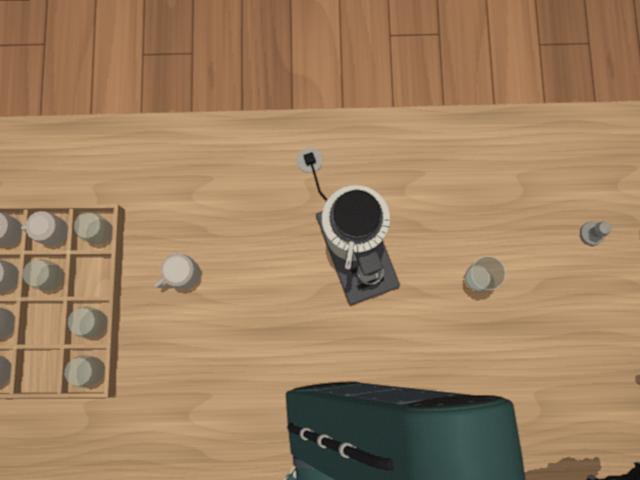

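The scene and top pictures agree with the networks. The axis is near top px (357,218), and the lever end near (349,258) points toward the robot at about 169° world. The chute and cup are at (370,270). I'll shut the fingers, lift, and go over to the lever's clockwise (+y) side.

```bash
python3 -m handwheel '0.2 -0.2 -0.5 0;0.5 -0.5 -1 0;1 -1 -1 0;1 -1 -1 0' 0 40
python3 -m handwheel '0.5 -0.5 0 0;1 -1 0 0;1 -1 0 0'
python3 -m handwheel '0.5 -0.5 0 0;1 -1 0 0;1 -1 0 0'
python3 -m handwheel '0.4 -0.5 0 0;0.8 -1 0 0;0.8 -1 0 0;0.8 -1 0 0;0.8 -1 0 0'
python3 - <<'E'
from h import *
p=eyes.read_camera("wrist");save(p,'w1.png')
for n in("lever_tip","lever_pad_cw","grind_collar","hopper_lid"):
    print(n,[(np.array(d['position']).round(4),round(d['conf'],2)) for d in mark_of(p,n)[:2]])
E
```

```text
clock: 1.6
position: [0.1969, -0.388, 0.3324]
ee_rot: [0.993, 0.118, 0.0, 0.001]
ft_force: [0.3, 0.1, -0.2]
width: 0.146
clock: 1.98
position: [0.2707, -0.2677, 0.3314]
ee_rot: [0.993, 0.118, 0.0, 0.0]
ft_force: [-0.9, -0.8, 0.0]
width: 0.001
clock: 2.35
position: [0.345, -0.1473, 0.3312]
ee_rot: [0.993, 0.118, 0.0, -0.0]
ft_force: [0.4, -1.2, 0.0]
width: -0.003
clock: 2.98
position: [0.3984, -0.0348, 0.3312]
ee_rot: [0.993, 0.116, -0.0, 0.0]
ft_force: [-0.5, -0.1, -0.5]
width: -0.001
lever_tip [(array([ 0.5218, -0.0244,  0.2304]), 0.67)]
lever_pad_cw [(array([ 0.5437, -0.0278,  0.2363]), 0.63)]
grind_collar []
hopper_lid []
```

View pics/w1.png

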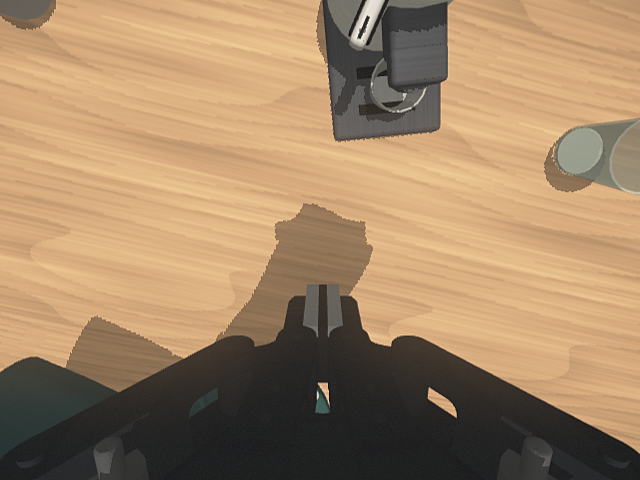

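The wrist picture shows the lever end at about (365,35), with the chute and cup to its right and nothing on its left (clockwise) side. Next I'll fit the axis and angles from depth.

```bash
cat >> h.py <<'E'
def pts(p,m=None):
    z=p["range_z"];ok=z>0
    if m is not None: ok&=m
    v,u=np.nonzero(ok);d=z[v,u]
    c=np.linalg.inv(p["mtx"])@np.vstack([u,v,np.ones_like(u)])*d
    return ((c-np.array(p["t"]).reshape(3,1)).T@p["R"])
def lever(p,A=(0.626,-0.048)):
    P=pts(p);r=np.hypot(P[:,0]-A[0],P[:,1]-A[1])
    return P[(r>.074)&(r<.107)&(P[:,2]>.232)&(P[:,2]<.248)]
def axis(p):
    P=pts(p);k=(abs(P[:,2]-.276)<.005)&(np.hypot(P[:,0]-.626,P[:,1]+.048)<.07)
    (c,s,_)=cv2.minAreaRect(P[k][:,:2].astype(np.float32)); cc,r=cv2.minEnclosingCircle(P[k][:,:2].astype(np.float32))
    return c,s,cc,r,P[k].mean(0),k.sum()
def ang(L,A): 
    c=L.mean(0); return np.degrees(np.arctan2(c[1]-A[1],c[0]-A[0]))%360
E
python3 - <<'E'
from h import *
np.set_printoptions(precision=4,suppress=True)
for c in("top","scene","wrist"):
    p=eyes.read_camera(c)
    try: print(c,axis(p))
    except Exception as e: print(c,'noaxis')
    L=lever(p)
    if len(L): print(' lever n',len(L),L.mean(0),L.std(0),ang(L,(.626,-.048)))
    P=pts(p);k=(P[:,2]>.008)&(P[:,2]<.04)&(np.hypot(P[:,0]-.58,P[:,1]+.06)<.16)
    if k.sum()>50:
        print(' plate',k.sum(),np.median(P[k][:,2]),cv2.minAreaRect(P[k][:,:2].astype(np.float32)))
    for n in("grinder_axis","hopper_lid","grinder","lever_tip","dosing_cup"):
        print(c,n,[(np.array(d['position']).round(4),round(d['conf'],2)) for d in mark_of(p,n)[:1]])
E
```

```text
top ((0.6255527138710022, -0.04743707552552223), (0.09022798389196396, 0.09179770201444626), (0.6256425976753235, -0.04779023677110672), 0.047026149928569794, array([ 0.6253, -0.0472,  0.2741]), np.int64(1485))
 lever n 37 [ 0.5474 -0.0323  0.2373] [0.0034 0.0036 0.0025] 168.73608085441694
 plate 524 0.017017818521006766 ((0.6013712286949158, -0.045161306858062744), (0.24263477325439453, 0.11492826044559479), 50.61110305786133)
top grinder_axis []
top hopper_lid [(array([ 0.625 , -0.0501,  0.2684]), 0.77)]
top grinder [(array([ 0.6257, -0.0466, -0.0043]), 0.94)]
top lever_tip [(array([ 0.5175, -0.0299,  0.2303]), 0.63)]
top dosing_cup []
scene ((0.627388596534729, -0.04695253446698189), (0.09240341931581497, 0.09269045293331146), (0.6266303062438965, -0.047082528471946716), 0.04779759421944618, array([ 0.6285, -0.0485,  0.2759]), np.int64(1673))
 lever n 90 [ 0.5381 -0.0304  0.2384] [0.0087 0.0044 0.0023] 168.6883026374653
 plate 2147 0.019728033313332418 ((0.6065442562103271, -0.05537793040275574), (0.26321205496788025, 0.1298500895500183), 19.33768653869629)
scene grinder_axis [(ar
[... 181 characters left out ...]
rray([ 0.5212, -0.0253,  0.2299]), 0.93)]
scene dosing_cup [(array([ 0.5342, -0.0807,  0.0191]), 0.92)]
wrist ((0.0, 0.0), (0.0, 0.0), (0.0, 0.0), 0.0, array([nan, nan, nan]), np.int64(0))
 lever n 1105 [ 0.5334 -0.0291  0.2387] [0.0068 0.0043 0.0017] 168.4684159480276
 plate 7515 0.019997817333706654 ((0.5532498359680176, -0.07190777361392975), (0.15190862119197845, 0.13045597076416016), 18.855802536010742)
wrist grinder_axis []
wrist hopper_lid []
wrist grinder []
wrist lever_tip [(array([ 0.5208, -0.027 ,  0.2343]), 0.8)]
wrist dosing_cup [(array([ 0.5334, -0.0834,  0.0245]), 0.88)]h.py:17: RuntimeWarning: Mean of empty slice.
  return c,s,cc,r,P[k].mean(0),k.sum()
  ret = um.true_divide(
```

The axis is at (0.626,-0.0475), the grinder's yaw is about 19°, and the lever is at about 168.7° world. That puts the lever in the 150° notch, so the target is 198°, which is 217° world. Next I need a small planner for the row numbers.

```bash
cat >> h.py <<'E'
A=np.array([.6262,-.0475])
def plan(th,d,r=.090,z=.229):
    s=status.observe();R=Ro.from_quat(s['ee_rot']).as_matrix()
    a=np.radians(th);u=np.array([np.cos(a),np.sin(a)]);t=np.array([-u[1],u[0]])
    g=np.append(A+r*u-d*t,z);D=R.T@(g-s['position'])/.1
    y=np.degrees(np.arctan2(R[1,1],R[0,1]));turn=-((th+90-y+180)%360-180)/60
    print(th,d,'rows',D.round(3),round(turn,3))
E
python3 - <<'E'
from h import *
plan(169,.05,z=.331);plan(169,.05)
E
```

```text
169 0.05 rows [ 1.568 -0.164  0.003] 0.407
169 0.05 rows [ 1.568 -0.164  1.023] 0.407
```

```bash
python3 -m handwheel '0.5 -0.4 0 0.1;1 -0.4 0 0.2;1 -0.4 0 0.3;1 -0.4 0 0.407;1 -0.4 0 0.407'
python3 - <<'E'
from h import *
plan(169,.05,z=.331);plan(169,.05)
E
```

```text
clock: 4.75
position: [0.4831, 0.0063, 0.3311]
ee_rot: [0.997, -0.082, 0.0, -0.008]
ft_force: [-0.7, 0.2, 0.3]
width: 0.004
169 0.05 rows [ 0.614 -0.229  0.005] 0.026
169 0.05 rows [ 0.615 -0.212  1.025] 0.026
```

```bash
python3 -m handwheel '0.3 -0.23 0 0.02;0.61 -0.23 0 0.02;0.61 -0.23 0.4 0.02;0.61 -0.23 0.7 0.02;0.61 -0.23 0.9 0.02;0.61 -0.23 0.9 0.02'
python3 - <<'E'
from h import *
plan(169,.05);plan(169,.035);plan(169,.02)
p=eyes.read_camera("wrist");save(p,'w2.png')
P=pts(p);s=status.observe();print(s['position'],s['ft_force'],s['ee_rot'])
L=lever(p);print(ang(L,A),len(L))
R=Ro.from_quat(s['ee_rot']).as_matrix();Q=(P-s['position'])@R
k=(Q[:,2]>-.03)&(Q[:,2]<.003)&(abs(Q[:,1])<.035)&(abs(Q[:,0])<.03);q=Q[k];print(len(q),q.min(0),q.max(0),np.percentile(q,[5,95],axis=0))
E
```

```text
clock: 5.5
position: [0.5437, 0.0043, 0.2408]
ee_rot: [0.997, -0.078, -0.0, -0.015]
ft_force: [-0.4, -0.2, 0.4]
width: 0.002
169 0.05 rows [ 0.014 -0.145  0.122] 0.034
169 0.035 rows [0.008 0.005 0.118] 0.034
169 0.02 rows [0.003 0.155 0.113] 0.034
[0.54426975 0.00416311 0.24189146] [-0.80507869  0.32985164  0.0886041 ] [ 9.96815353e-01 -7.83558709e-02  5.56939823e-04 -1.48053721e-02]
166.86509552779438 2299
3359 [-0.01907767 -0.01352544 -0.02997376] [0.02998655 0.03499898 0.00299396] [[-0.01163476 -0.01122677 -0.02808396]
 [ 0.02313611  0.03426009  0.00217198]]
```

View pics/w2.png

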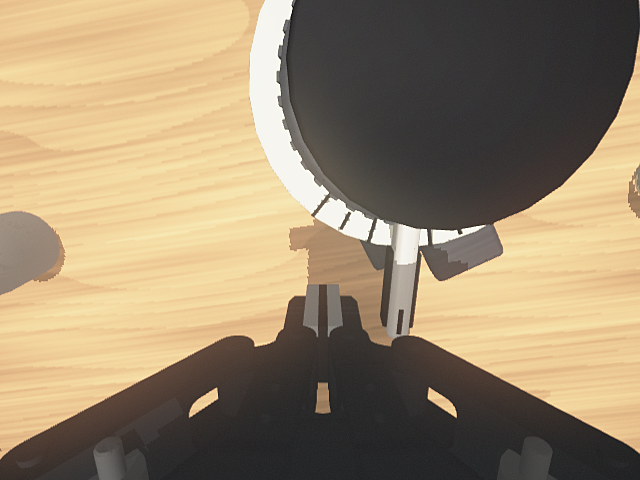

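The lever is clear at px (400,280), with the finger at (323,300) on its clockwise side. The measured y is about 15 mm short of what I commanded and the tool is slightly tilted, so I'll check the joints.

```bash
python3 -m handwheel '0 0 0 0;0 0 0 0'
python3 - <<'E'
from h import *
s=status.observe();print(s['qpos'].round(3),s['joint_velocities'].round(3),s['effort'].round(1),s['torque'])
plan(169,.05);plan(169,.035)
print([x for x in dir(robot) if x[0]!='_'])
E
```

```text
clock: 5.8
position: [0.5448, 0.0038, 0.2425]
ee_rot: [0.997, -0.079, 0.001, -0.015]
ft_force: [0.7, 1.0, -0.7]
width: -0.005
[-0.158  0.292  0.023  1.301  0.03   3.141] [-0.002  0.001 -0.006 -0.003  0.001 -0.   ] [  0.1 -66.6  38.7   0.    0.1   0. ] [-0.05982246 -0.00360546 -0.01026633]
169 0.05 rows [ 0.002 -0.147  0.139] 0.033
169 0.035 rows [-0.003  0.002  0.135] 0.033
['PlanningError', 'hold_point_z']
```

Joint 6 is at its +3.14 limit. I'll keep the tool about 12° less turned at the start and square it up as the lever comes round.

```bash
sed -i 's/turn=-((th+90-y/turn=-((max(th,181)+90-y/' h.py
python3 -m handwheel '0 -0.1 0 -0.07;0 -0.1 0 -0.15;0 -0.1 0 -0.15;0 -0.1 0 -0.15'
python3 - <<'E'
from h import *
s=status.observe();print(s['qpos'].round(3))
plan(169,.04,z=.232);plan(169,.02,z=.232)
E
```

```text
clock: 6.3
position: [0.546, 0.0136, 0.2422]
ee_rot: [1.0, -0.001, 0.002, -0.015]
ft_force: [-0.5, 1.3, -0.8]
width: -0.002
[-0.14   0.295  0.026  1.302  0.03   3.004]
169 0.04 rows [-0.006  0.049  0.1  ] -0.019
169 0.02 rows [-0.044  0.246  0.094] -0.019
```

```bash
python3 -m handwheel '0 0 0.06 -0.02;-0.01 0.05 0.12 -0.02;-0.02 0.12 0.12 -0.02;-0.03 0.16 0.12 -0.02;-0.03 0.2 0.12 -0.02;-0.03 0.2 0.12 -0.02'
python3 - <<'E'
from h import *
s=status.observe();print(s['qpos'].round(3))
for d in(.028,.022,.018,.012): plan(169,d,z=.231)
p=eyes.read_camera("scene");print(ang(lever(p,A),A));save(p,'s2.png')
E
```

```text
clock: 7.05
position: [0.5431, -0.0063, 0.2295]
ee_rot: [1.0, 0.01, 0.002, -0.015]
ft_force: [-0.8, 0.3, 0.4]
width: 0.0
[-0.177  0.293 -0.01   1.268  0.03   2.944]
169 0.028 rows [ 0.002 -0.035 -0.014] 0.003
169 0.022 rows [-0.011  0.024 -0.016] 0.003
169 0.018 rows [-0.019  0.063 -0.017] 0.003
169 0.012 rows [-0.032  0.122 -0.019] 0.003
162.99186916948906
```

```bash
python3 -m handwheel '0 0.02 0 0;-0.01 0.04 0 0;-0.01 0.04 0 0'; python3 -m handwheel '0 0.02 0 0;-0.01 0.04 0 0;-0.01 0.04 0 0';  python3 -m handwheel '0 0.02 0 0;0 0.02 0 0';python3 -m handwheel '0 0.02 0 0;0 0.02 0 0'
python3 - <<'E'
from h import *
for d in(.018,.012): plan(169,d,z=.231)
p=eyes.read_camera("wrist");save(p,'w3.png')
for n in("lever_tip",):
  for c in ("wrist","scene"):
    if c=="scene":p=eyes.read_camera(c)
    for d in mark_of(p,n)[:1]: print(c,d['position'],d['conf'],ang(np.array([d['position']]),A))
E
```

```text
clock: 7.48
position: [0.5421, -0.01, 0.2293]
ee_rot: [1.0, 0.01, 0.002, -0.015]
ft_force: [0.2, 0.2, 0.1]
width: 0.002
clock: 7.85
position: [0.5413, -0.0137, 0.2292]
ee_rot: [1.0, 0.01, 0.002, -0.015]
ft_force: [1.8, 4.0, -0.2]
width: -0.002
clock: 8.1
position: [0.541, -0.0161, 0.229]
ee_rot: [1.0, 0.01, 0.002, -0.015]
ft_force: [-0.7, 2.5, 0.8]
width: 0.003
clock: 8.35
position: [0.5413, -0.0183, 0.229]
ee_rot: [1.0, 0.01, 0.002, -0.014]
ft_force: [-0.7, 1.5, 0.0]
width: -0.003
169 0.018 rows [ 0.001 -0.057 -0.018] 0.003
169 0.012 rows [-0.012  0.002 -0.02 ] 0.003
scene [0.5178, -0.0376, 0.2354] 0.71 174.78174352168796
```

View pics/w3.png

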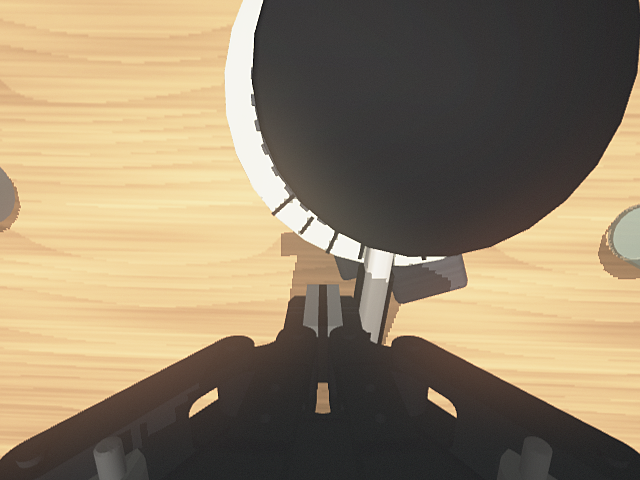

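Contact came at d≈17 mm with a force of about 4 N, which is now fading as the lever turns. It is about 3–5° out of the notch. I'll use d=17 mm to command lever angles directly.

Run:
```python
from h import *
for t in(172,173,174,175,176,177): plan(t,.017,z=.2295)
```

```text
172 0.017 rows [-0.019 -0.    -0.005] 0.003
173 0.017 rows [-0.024  0.015 -0.005] 0.003
174 0.017 rows [-0.029  0.03  -0.006] 0.003
175 0.017 rows [-0.034  0.045 -0.006] 0.003
176 0.017 rows [-0.039  0.061 -0.007] 0.003
177 0.017 rows [-0.043  0.076 -0.007] 0.003
```

```bash
python3 -m handwheel '-0.02 0.015 0 0;-0.03 0.03 0 0;-0.03 0.045 0 0'; python3 -m handwheel '0 0.01 0 0;0 0.01 0 0'; python3 -m handwheel '0 0.01 0 0;0 0.01 0 0'
python3 - <<'E'
from h import *
for t in(175,176,177): plan(t,.017,z=.2295)
for c in ("scene","scene","scene","top"):
    p=eyes.read_camera(c)
    for d in mark_of(p,"lever_tip")[:1]: print(c,d['position'],d['conf'],ang(np.array([d['position']]),A))
E
```

```text
clock: 8.93
position: [0.5383, -0.0227, 0.2289]
ee_rot: [1.0, 0.01, 0.002, -0.015]
ft_force: [-0.2, -0.6, -0.3]
width: -0.002
clock: 9.18
position: [0.5384, -0.0237, 0.2288]
ee_rot: [1.0, 0.01, 0.002, -0.015]
ft_force: [0.1, 0.6, 0.2]
width: -0.002
clock: 9.43
position: [0.5384, -0.0246, 0.2288]
ee_rot: [1.0, 0.01, 0.002, -0.015]
ft_force: [1.2, 0.1, -0.8]
width: -0.004
175 0.017 rows [-0.003 -0.019 -0.007] 0.003
176 0.017 rows [-0.008 -0.004 -0.007] 0.003
177 0.017 rows [-0.012  0.012 -0.008] 0.003
scene [0.5182, -0.051, 0.2325] 0.92 181.85615804744887
scene [0.5194, -0.0517, 0.2317] 0.75 182.25204434540254
scene [0.5188, -0.0543, 0.2312] 0.88 183.62282989650816
```

Click 1 is done: the lever tip measures about 182° and the force is gone. Now click 2.

Run:
```python
from h import *
for t in(179,181,183,185,186,187,188): plan(t,.017,z=.2295)
```

```text
179 0.017 rows [-0.02   0.043 -0.008] 0.003
181 0.017 rows [-0.026  0.075 -0.009] 0.003
183 0.017 rows [-0.032  0.106 -0.01 ] -0.03
185 0.017 rows [-0.036  0.138 -0.011] -0.064
186 0.017 rows [-0.038  0.154 -0.011] -0.08
187 0.017 rows [-0.04   0.17  -0.012] -0.097
188 0.017 rows [-0.041  0.186 -0.012] -0.114
```

```bash
python3 -m handwheel '-0.01 0.02 0 0;-0.02 0.043 0 0;-0.026 0.075 0 0;-0.029 0.09 0 -0.015;-0.032 0.106 0 -0.03;-0.032 0.106 0 -0.03'; python3 -m handwheel '-0.002 0.016 0 -0.017;-0.004 0.032 0 -0.034;-0.006 0.048 0 -0.05;-0.006 0.048 0 -0.05'
python3 - <<'E'
from h import *
for t in(186,187,188,189): plan(t,.017,z=.2295)
for c in ("scene","scene","scene"):
    p=eyes.read_camera(c)
    for d in mark_of(p,"lever_tip")[:1]: print(c,d['position'],d['conf'],ang(np.array([d['position']]),A))
E
```

```text
clock: 10.58
position: [0.5355, -0.0354, 0.2286]
ee_rot: [1.0, 0.026, 0.002, -0.015]
ft_force: [1.4, 2.2, 1.4]
width: -0.003
clock: 11.08
position: [0.535, -0.0402, 0.2282]
ee_rot: [0.999, 0.052, 0.003, -0.014]
ft_force: [0.2, 0.0, 0.3]
width: 0.001
186 0.017 rows [-0.    -0.003 -0.013] -0.0
187 0.017 rows [-0.003  0.013 -0.013] -0.017
188 0.017 rows [-0.005  0.029 -0.014] -0.034
189 0.017 rows [-0.008  0.045 -0.014] -0.05
scene [0.5221, -0.0723, 0.2296] 0.67 193.39993844192793
scene [0.5217, -0.0708, 0.2298] 0.89 192.56943889032465
```

Click 2 is done, with the tip at about 193°. Now click 3.

Run:
```python
from h import *
for t in(189,191,193,195,197,198,199): plan(t,.017,z=.2295)
```

```text
189 0.017 rows [-0.009  0.047 -0.013] -0.05
191 0.017 rows [-0.013  0.078 -0.014] -0.084
193 0.017 rows [-0.015  0.11  -0.015] -0.117
195 0.017 rows [-0.017  0.142 -0.016] -0.15
197 0.017 rows [-0.017  0.174 -0.017] -0.184
198 0.017 rows [-0.017  0.19  -0.017] -0.2
199 0.017 rows [-0.016  0.206 -0.018] -0.217
```

```bash
python3 -m handwheel '-0.005 0.025 -0.01 -0.025;-0.009 0.047 -0.01 -0.05;-0.013 0.078 -0.01 -0.084;-0.015 0.11 -0.01 -0.117;-0.016 0.126 -0.01 -0.134;-0.017 0.142 -0.01 -0.15;-0.017 0.142 -0.01 -0.15'; python3 -m handwheel '0 0.016 0 -0.017;0 0.032 0 -0.034;0 0.048 0 -0.05;0 0.048 0 -0.05'
python3 - <<'E'
from h import *
for t in(198,199,200,): plan(t,.017,z=.2295)
for c in ("scene","scene","scene"):
    p=eyes.read_camera(c)
    for d in mark_of(p,"lever_tip")[:1]: print(c,d['position'],d['conf'],ang(np.array([d['position']]),A))
E
```

```text
clock: 12.25
position: [0.5349, -0.0545, 0.2289]
ee_rot: [0.991, 0.13, 0.004, -0.014]
ft_force: [0.7, 1.8, 1.2]
width: 0.001
clock: 12.75
position: [0.5362, -0.0592, 0.2287]
ee_rot: [0.988, 0.156, 0.004, -0.014]
ft_force: [-0.0, 0.2, 0.2]
width: -0.001
198 0.017 rows [-0.008 -0.004 -0.008] -0.0
199 0.017 rows [-0.01   0.012 -0.008] -0.017
200 0.017 rows [-0.013  0.028 -0.009] -0.033
scene [0.5292, -0.093, 0.2293] 0.68 205.12996647948432
scene [0.5277, -0.0917, 0.2317] 0.79 204.16725059899318
scene [0.5369, -0.0789, 0.0221] 0.75 199.37288480968215
```

Click 3 is done, with the tip at about 205°. The fourth takes the same kind of push, stopping just after half-way (finger at about 210.3°).

Run:
```python
from h import *
for t in(201,203,205,207,209,210,211): plan(t,.017,z=.2295)
```

```text
201 0.017 rows [-0.015  0.047 -0.009] -0.05
203 0.017 rows [-0.019  0.079 -0.009] -0.084
205 0.017 rows [-0.022  0.11  -0.01 ] -0.117
207 0.017 rows [-0.023  0.142 -0.011] -0.15
209 0.017 rows [-0.023  0.174 -0.012] -0.184
210 0.017 rows [-0.023  0.19  -0.013] -0.2
211 0.017 rows [-0.023  0.206 -0.013] -0.217
```

```bash
python3 -m handwheel '-0.008 0.025 0 -0.025;-0.015 0.047 0 -0.05;-0.019 0.079 0 -0.084;-0.022 0.11 0 -0.117;-0.022 0.126 0 -0.134;-0.023 0.142 0 -0.15;-0.023 0.142 0 -0.15'; python3 -m handwheel '0 0.016 0 -0.017;0 0.032 0 -0.034;0 0.048 0 -0.05;0 0.048 0 -0.05'
python3 - <<'E'
from h import *
for t in(210,211,212,): plan(t,.017,z=.2295)
for c in ("scene","scene","scene","wrist"):
    p=eyes.read_camera(c)
    for d in mark_of(p,"lever_tip")[:1]: print(c,d['position'],d['conf'],ang(np.array([d['position']]),A))
save(p,'w4.png')
E
```

```text
clock: 13.92
position: [0.5383, -0.0733, 0.2284]
ee_rot: [0.972, 0.233, 0.005, -0.014]
ft_force: [-0.2, 2.4, 0.8]
width: -0.003
clock: 14.42
position: [0.5406, -0.0777, 0.2282]
ee_rot: [0.966, 0.259, 0.006, -0.014]
ft_force: [0.9, -0.2, -0.0]
width: -0.001
210 0.017 rows [-0.008 -0.004 -0.013] 0.0
211 0.017 rows [-0.011  0.012 -0.013] -0.017
212 0.017 rows [-0.013  0.028 -0.014] -0.033
scene [0.5402, -0.1132, 0.233] 0.68 217.37814478704706
scene [0.5395, -0.1137, 0.2323] 0.97 217.36363343245583
scene [0.5383, -0.1136, 0.2321] 0.9 216.94283276858582
```

View pics/w4.png

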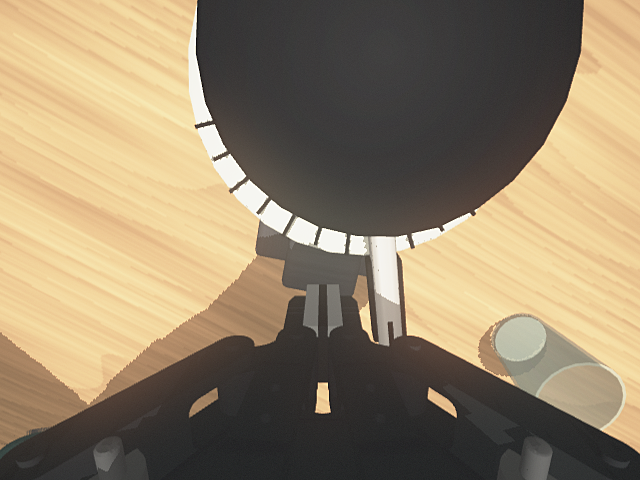

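The lever is at about 217°, with seven marks on its clockwise side, so it sits at the 8th mark (198°), and the finger is clear of it. Now I'll back off, lift, and draw away.

```bash
python3 -m handwheel '0 -0.05 0 0;0 -0.15 0 0;-0.1 -0.2 -0.3 0;-0.2 -0.2 -0.7 0;-0.3 -0.2 -1 0;-0.6 -0.2 -1 0;-1 -0.2 -1 0;-1 -0.2 -1 0';python3 -m handwheel '-0.5 0 0 0;-1 0 0 0;-1 0 0 0;-1 0 0 0'
python3 - <<'E'
from h import *
for c in ("scene","top","wrist"):
    p=eyes.read_camera(c);L=lever(p,A)
    print(c,len(L),len(L) and ang(L,A))
    for n in("lever_tip","hopper_lid","dosing_cup","mug","tumbler"):
        print(n,[(np.array(d['position']).round(4),round(d['conf'],2)) for d in mark_of(p,n)[:1]])
    if c!="wrist":print(axis(p)[0])
    save(p,c+'9.png')
E
```

```text
clock: 15.82
position: [0.4418, -0.1132, 0.3274]
ee_rot: [0.966, 0.258, 0.006, -0.013]
ft_force: [0.7, 1.7, 0.5]
width: -0.001
clock: 16.32
position: [0.3574, -0.1627, 0.3251]
ee_rot: [0.966, 0.258, 0.006, -0.014]
ft_force: [-0.0, 0.0, -0.5]
width: 0.003
scene 112 218.11128027059056
lever_tip [(array([ 0.5393, -0.1126,  0.2319]), 0.67)]
hopper_lid [(array([ 0.6238, -0.0448,  0.2712]), 0.96)]
dosing_cup [(array([ 0.5364, -0.0812,  0.0202]), 0.65)]
mug [(array([ 0.5515,  0.3555, -0.0023]), 0.82)]
tumbler [(array([ 0.5223, -0.3397,  0.0009]), 0.67)]
(0.6270076036453247, -0.04726824909448624)
top 101 216.54709209797994
lever_tip [(array([ 0.5384, -0.1157,  0.231 ]), 0.65)]
hopper_lid [(array([ 0.6245, -0.048 ,  0.271 ]), 0.76)]
dosing_cup [(array([ 0.5307, -0.087 ,  0.0211]), 0.65)]
mug [(array([ 0.5501,  0.3543, -0.    ]), 0.95)]
tumbler [(array([ 5.197e-01, -3.466e-01,  5.000e-04]), 0.72)]
(0.6252222061157227, -0.047496289014816284)
wrist 0 0
lever_tip []
hopper_lid []
dosing_cup [(array([ 0.5371, -0.0809,  0.0227]), 0.83)]
mug []
tumbler [(array([ 0.5206, -0.3381, -0.0022]), 0.6)]
```

View pics/scene9.png

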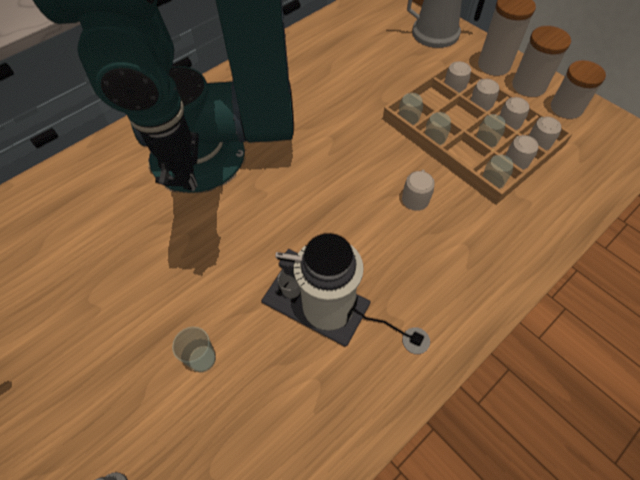

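The lever is in its new place at about (287,258). The lid, cup, mug and tumbler are unmoved, and the hand is well clear, so I'm handing in.

```bash
python3 -c "
from bench import job
print(job.close_job())"
```

```text
the job is handed in; nothing more can be done
None
```

The grinder is now four clicks coarser. I pushed the lever's clockwise pad with closed fingertips, one notch at a time, and the hand was clear when I handed in at about 16.5 s.

- **Lever position:** the collar started in the 150° notch, at about 168.7° in world terms. After each push I checked the lever: about 182°, 193°, 205° and 217°. It should now sit at 198° (about 217° world).
- **Last checks:** with the hand away, depth gave 218.1° from the scene camera and 216.5° from the top camera. Seven marks showed on the lever's clockwise side, which fits the 198° notch. The force after the last push was near zero, and I stopped the finger at about 210°, short of the notch.
- **Other things:** the lid, dosing cup, mug and tumbler measured where they were before, within the cameras' few millimetres of error.
- **Problems and misreads:**
  - While lining up, joint 6 ran up against the end of its range (3.141 rad), which left the tool tilted about 1.7°. I turned it back before touching the lever. The controller held it there, but I can't rule out that this counts as touching the range.
  - Two lever readings were wrong: a depth reading that picked up the finger, and a detection that landed near the dosing cup. I discarded both.

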